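Roll a bolt blank to the index line and fork it in

ROBOT

A 6-joint arm with a two-finger parallel gripper is mounted at the origin on a cart in front of the work surface, level with it; the furniture and walls round the work are solid. World frame = base frame: x ahead of the robot, y to its left, z up, the work surface at z = 0. Lengths are in m, angles in rad, forces in N, time in s.
With the tool pointing down it reaches from about 0.4 to 0.825 m from the base axis. Payload 7 kg.
Tool frame: the origin (TCP) lies on the centre line of the jaws, within the pads' length; the fingertips stand manip.finger_overhang ahead of it and the grasp point (between the pads) lies 6 mm ahead of it (manip.finger_overhang is the distance from the TCP to the fingertips, in m); z points along the fingers, y is the line along which they close (so a half turn about z gives the same grasp; the last joint's range is limited). The gripper opens to 88 mm and grips with 3 to 60 N. Pads are 19 mm wide; open, the fingers measure 130 mm over their backs; the gripper's body (78 mm by 193 mm) begins 47 mm behind the grasp point.
Start: joints at [-0.848, 0.359, 0.012, 0, -1.224, -0.288], TCP at [0.284, -0.612, 0.252] pointing down, gripper open.
Joint ranges: [-3.07, 3.07], [-1.43, 2.12], [-1.02, 1.25], [-3.03, 1.67], [-3.05, -0], [-3.03, 3.03]. Speed limits (rad/s): [2.39, 2.39, 3.01, 3.14, 3.14, 3.14].

INTERFACE

Orientations are given as a rotation vector (axis times angle).
In Python, from cell import manip gives the robot as it stands.
- The arm moves only by the tool arm_command, never from a script. Its argument "commands" is a list of rows, each a list of 3 entries, a list of its own where there are three numbers: the shift along the tool's x, y, z in mm, then the turn about the tool's z in degrees, then the finger opening in mm, from 0 to 87.6. In form: [[[dx, dy, dz], turn, jaw], ...]. A call has 1 to 12 rows; each row shifts and turns the commanded pose from where the row before left it, along the tool's axes as they then stand; what a row does not reach is not made up. A row lasts 1/10 s, in which the tool goes at most 50 mm and 8.59 degrees, less where a joint would pass 70% of its speed; a pose out of reach is approached as far as the arm can. A call is refused whole if a number of a shift passes 50 or a number of a turn 8.59, either way. A call with a gripper value outside its range is refused whole. The fingers move at their own pace and stop on an object; the grip force is fixed at half the most. Time passes only in rows, so rows that do not move let the fingers close. It gives the time, the measured TCP pose, the force, the opening and the grip force at its end, in the units of the state.
- manip.observe(): the state, without advancing time (a new reading comes with each control period).
- manip.snapshot(name): name is "scene" or "top" or "wrist"; returns (picture, depth): 384x512x3 uint8, blue, green, red; 384x512 float32, m along the optical axis (not along the pixel's ray), 0 where there is no reading.
- manip.camera_params(name): a dict with "mtx" (3x3 intrinsics, pixels), "R" (3x3) and "t" (3): a world point X has camera coordinates R X + t. Camera axes: x right, y down, z forward; pixel columns grow to the right and rows downward; lengths in m; the calibration is good to about 2 mm. A picture is of the moment at which its call begins: read the wrist's pose just before it. camera_params takes no time and is no camera call; for the wrist camera it gives the pose at the moment of the call.
- manip.close_job(): hands the job in; it is judged then, once.
The state is a dict: "time": time; "q": joint angles; "qd": joint speeds; "effort": joint torques, N m; "tool_pos": TCP position; "eef_rot": TCP orientation; "force": force on the tool from outside, world axes, zero at the start; "moment": the same for the moment, N m; "grip_width": finger opening in m; "finger_force": force on a finger pad.
Only numpy, scipy, OpenCV 4.12 (cv2) and the standard library are available. Lean on these libraries where they do the work, as an engineer would, in place of code of your own. Each camera call takes 0.05 s, during which the arm holds its last target. There are 200 camera calls.

TASK

On the marking-off plate, roll the thick round bar along the plate by pushing its side until it comes to rest on the index line across the middle, lying along the line, and leave it there by itself. Do not lift it, and do not let it roll clear past the line. Then slide the forked keeper fully home so that its prongs stand either side of the bar; leave the thin bar and the other things where they are.

Things in the scene. Friction and masses are not known exactly. Their poses are not given: they have to be found in the camera images.
- mark (a point): Middle of the black index line on the steel marking-off plate's top, 14 mm above the worktop. Axes: z up; x along the line (the plate's short side, roughly away from the robot); y along the plate's long side, the way the bars roll. The line spans the plate's width at y = 0.
- plate: The fixed plate, 120 mm (x) by 320 mm (y) by 14 mm, axes as the mark's, origin under its centre at worktop level; turned up to 15 degrees either way. At each end (y = +/-157 mm) a lip 6 mm thick stands 4 mm above its top. The keeper's bed (aluminium, 90 mm wide, up to 22 mm high) adjoins its near edge, to x = -148 mm.
- bar: Thick bar: loose steel bolt blank, 28 mm diameter, 110 mm long, half-round ends, 0.3 to 0.6 kg, nearly parallel to the line, 80 to 115 mm from it on either side. Rolls freely: after a push it coasts, slowing at about 0.3 m/s2 (3 mm from 40 mm/s, 40 mm from 150 mm/s). Origin on its axis at mid-length (28 mm above the worktop); x along the axis, y and z turn as it rolls.
- thin_bar: Thin bar: same shape, 16 mm diameter, 110 mm long, 0.16 kg; rolls freely too. Lies 80 to 115 mm from the line on the side opposite the thick bar and must stay there. Origin on its axis at mid-length; x along the axis.
- keeper (a joint): Travel (m) of the forked keeper along the mark's +x: 0 withdrawn, 0.05 home at its stop; starts at 0 to 0.008; 2 N friction, stays where left. Fork at the plate's near edge, centred on the line: prongs 10 mm wide, 48 mm apart, 16 to 32 mm above the worktop, tips at x = -72 mm withdrawn, -22 mm home. Crossbar 16 x 68 mm under the knob, top 34 mm above the worktop.
- keeper_knob (a point): Centre of the top of the keeper's upright knob, 78 mm above the worktop; moves with the keeper: x = -124 mm from the mark when withdrawn, -74 mm when home, y = 0. Steel post 16 mm diameter from 34 mm up, black cap 22 mm diameter from 66 to 78 mm above the worktop. Push it from the near side or pinch it.
- cylinder: Bystander: silvery lock cylinder 70 x 31 x 17 mm lying on the worktop left of and nearer the robot than the plate; leave it. Origin at the centre of its underside.
- padlock: Bystander: brass padlock 76 x 48 x 15 mm lying on the worktop to the right of the plate; leave it. Origin at the centre of its underside.
- marker: Bystander: marker pen 17 x 135 x 16 mm lying on the worktop right of and nearer the robot than the plate; leave it. Origin at the centre of its underside.
There are look-alikes about, which are no part of the job. What is shaped like the bar but pink or red is not meant.

How it is judged:
By the outcome, as a careful person would: the job done as asked, in the order asked, and still so for the second after the job is handed in, with the robot touching nothing.
It also fails if it takes over 45 s, if anything falls off the work surface, if the arm or the gripper's body presses on something with over 40 N, if the wrist force passes 120 N, or if a joint passes its speed limit or range.

## Working session

There is one attempt and no reset: what is moved stays moved. The work goes in short steps, Python scripts to look and compute and a tool call to move; the robot and the scene stay as the last step left them, time stands still between calls to the robot, and variables do not carry over. Pictures are saved under pics/ and viewed, at most 10 in all, crops included, and the job is handed in when it is done.

Besides the shell and the picture viewer there is one more tool, called after "Emit:" in YAML: its name, and indented under it one key for each argument. arm_command: Moves the arm, as the interface text tells. Its arguments: {"type":"object","properties":{"commands":{"type":"array","items":{"type":"array"}}},"required":["commands"]}

```bash
mkdir -p pics; ls
python3 - <<'E'
from cell import manip
import cv2,numpy as np
s=manip.observe();print(s);print(manip.finger_overhang)
for n in("top","scene"):
    p,d=manip.snapshot(n);cv2.imwrite(f"pics/{n}0.png",p);np.save(f"pics/{n}0.npy",d)
    c=manip.camera_params(n);print(n,c);np.savez(f"pics/{n}cam.npz",**c)
E
```

```text
pics
{'time': 0.0, 'q': array([-8.47915967e-01,  3.59379062e-01,  1.10823842e-02, -3.47754586e-04,
       -1.22410606e+00, -2.88098286e-01]), 'qd': array([-0.00125934,  0.00139696, -0.00030311,  0.00227956,  0.00093801,
       -0.00134723]), 'effort': array([ 2.81075936e-04, -5.82715631e+01,  2.93050700e+01,  6.99755743e+00,
        6.74096664e-03, -1.71473589e-04]), 'tool_pos': array([ 0.28411222, -0.61180987,  0.25063839]), 'eef_rot': array([ 6.77299611e-01, -3.06720944e+00, -2.45608993e-03]), 'force': array([ 0.19079311, -0.62610216, -0.59756644]), 'moment': array([-0.04328337, -0.04432955,  0.04595312]), 'finger_force': 0.0, 'grip_width': 0.08751033108914671}
0.025
top {'mtx': array([[385.91670577,   0.        , 255.68456846],
       [  0.        , 385.91670577, 196.64863376],
       [  0.        ,   0.        ,   1.        ]]), 'R': array([[-0.00340599, -0.99985398,  0.01674585],
       [-0.9930808 ,  0.00141626, -0.11742455],
       [ 0.11738368, -0.01702993, -0.99294061]]), 't': array([-0.05774344,  0.53359763,  1.02258817])}
scene {'mtx': array([[366.32557435,   0.        , 247.21959998],
       [  0.        , 366.32557435, 186.39738851],
       [  0.        ,   0.        ,   1.        ]]), 'R': array([[ 5.63544237e-01, -8.26085876e-01, -1.38143391e-04],
       [-4.39183782e-01, -2.99463393e-01, -8.47017876e-01],
       [ 6.99668135e-01,  4.77392713e-01, -5.31564388e-01]]), 't': array([-0.31507215,  0.28246404,  0.63741173])}
```

View pics/top0.png

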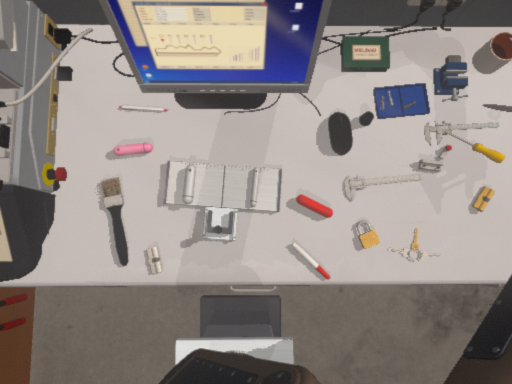

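View pics/scene0.png

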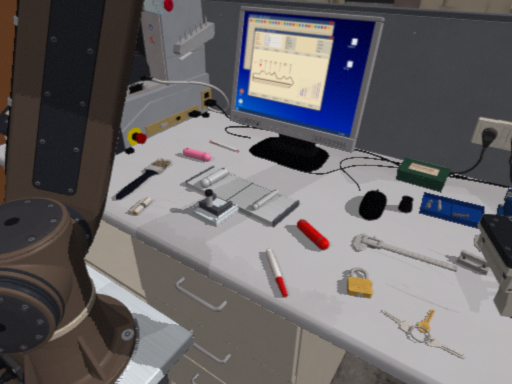

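Top view: the plate spans px (167–281, 160–212), with the index line near x≈223 and the keeper and knob at about (220,225). There are four bar-like objects:
- A thick grey bar at (189,184), on the plate. This is the one meant: steel, on the plate and the thicker of the two.
- A thin grey bar at (256,187), on the plate's other side.
- A pink one at (133,149) and a red one at (314,206), both excluded by colour.

Next I'll confirm with a crop and measure.

```bash
cat > h.py <<'E'
import numpy as np,cv2
def load(n): return dict(np.load(f"pics/{n}cam.npz"))
def ray(c,uv,z):
    uv=np.atleast_2d(np.array(uv,float)); K,R,t=c["mtx"],c["R"],c["t"]
    d=np.c_[(uv[:,0]-K[0,2])/K[0,0],(uv[:,1]-K[1,2])/K[1,1],np.ones(len(uv))]@R
    o=-R.T@t; return o+d*((z-o[2])/d[:,2])[:,None]
def cloud(c,D):
    v,u=np.mgrid[:D.shape[0],:D.shape[1]]; K=c["mtx"]
    P=np.stack([(u-K[0,2])/K[0,0]*D,(v-K[1,2])/K[1,1]*D,D],-1)
    return (P-c["t"])@c["R"]
def proj(c,X):
    p=(np.atleast_2d(X)@c["R"].T+c["t"])@c["mtx"].T; return p[:,:2]/p[:,2:]
E
python3 - <<'E'
from h import *
c=load("top");p=cv2.imread("pics/top0.png");D=np.load("pics/top0.npy")
W=cloud(c,D);z=W[...,2]
u0,v0,u1,v1=155,150,295,250
print("table z",np.median(z[215:240,255:290]), "plate z",np.median(z[175:195,205:215]))
m=np.zeros(z.shape,np.uint8);m[150:215,160:290]=((z>.008)&(z<.05))[150:215,160:290]
# plate top via median-height; rect
pl=W[(m>0)][:,:2]*1000
r=cv2.minAreaRect(pl.astype(np.float32));print("rect mm",r)
for nm,(a,b,cc,d) in dict(thick=(178,160,200,208),thin=(246,162,268,212)).items():
    q=np.zeros(z.shape,bool);q[b:d,a:cc]=1
    s=W[q&(z>(.03 if nm=="thick" else .022))&(z<.06)]
    if len(s)>4:
        mu=s.mean(0);e=np.linalg.svd(s[:,:2]-mu[:2])[2][0];k=(s[:,:2]-mu[:2])@e
        print(nm,len(s),mu,np.degrees(np.arctan2(e[1],e[0])),k.min(),k.max(),s[:,2].max())
q=W[200:250,195:245].reshape(-1,3);q=q[q[:,2]>.06];print("knob",len(q),q.mean(0),q[:,2].max())
im=cv2.resize(p[v0:v1,u0:u1],None,fx=5.5,fy=5.5,interpolation=cv2.INTER_CUBIC);cv2.imwrite("pics/crop1.png",im)
E
```

```text
table z 0.0007478058218763708 plate z 0.01506104477527449
rect mm ((555.7074584960938, 38.091796875), (329.8088684082031, 143.3389434814453), 85.76873779296875)
thick 373 [0.56806206 0.12320001 0.03986817] 174.73920944868493 -0.054128629558658506 0.052526237087429026 0.04674089347599953
thin 218 [ 0.56191872 -0.05531068  0.02946353] 174.07710561087205 -0.055529225512476035 0.05375457949832511 0.03584555146949973
knob 69 [0.43787982 0.02632436 0.2528291 ] 1.0789937440841673
```

View pics/crop1.png

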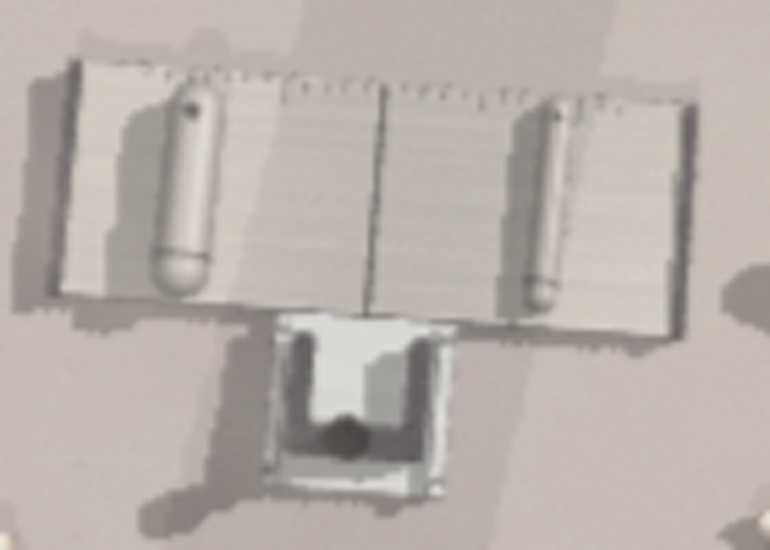

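The crop confirms it: the thick bar is at crop (187,190), the thin bar at (550,205) and the line runs from (384,88) to (368,312). The knob cap is at (347,437).

```bash
cat >> h.py <<'E'
from scipy.spatial.transform import Rotation as Ro
def crop2px(q): return np.array(q,float)/5.5+[155,150]-0.41
def marked():
    c=load("top"); cor=ray(c,crop2px([(78,62),(695,103),(682,337),(58,292)]),.014)
    M=cor.mean(0); y=(cor[0]+cor[3]-cor[1]-cor[2])[:2]
    a=np.arctan2(y[1],y[0])-np.pi/2
    return M,a,cor
E
python3 - <<'E'
from h import *
c=load("top");M,a,cor=marked();print("M",M,"a deg",np.degrees(a));print("sides",np.linalg.norm(cor-np.roll(cor,1,0),axis=1))
l=ray(c,crop2px([(384,88),(368,312)]),.014);d=l[0]-l[1];print("line mid",l.mean(0),np.degrees(np.arctan2(d[1],d[0])),np.linalg.norm(d))
print("knob",ray(c,crop2px([(347,437)]),.078))
Rm=np.array([[np.cos(a),-np.sin(a)],[np.sin(a),np.cos(a)]])
D=np.load("pics/top0.npy");W=cloud(c,D);z=W[...,2]
for nm,(u0,v0,u1,v1),lo in(("thick",(178,160,200,208),.036),("thin",(246,162,268,212),.025)):
    s=W[v0:v1,u0:u1].reshape(-1,3);s=s[(s[:,2]>lo)&(s[:,2]<.06)]
    (vx,vy,_,_)=cv2.fitLine(s[:,:2].astype(np.float32),cv2.DIST_L2,0,.01,.01).ravel()
    print(nm,len(s),(s[:,:2].mean(0)-l.mean(0)[:2])@Rm,np.degrees(np.arctan(vy/vx)))
R=Ro.from_rotvec([6.77299611e-01,-3.06720944,-.00245]).as_matrix();print(R.round(3))
# monitor: cloud points above z .05 with x<0.8 near y
q=W[60:170,100:330].reshape(-1,3);q=q[(q[:,2]>.02)&(q[:,2]<.6)];print("monitor min x",np.percentile(q[:,0],[1,5]))
q=W[90:112,170:270];print(q[8:,:, :][::4,::30].round(3))
E
```

```text
M [0.5668322  0.03034835 0.014     ] a deg -4.059798021662534
sides [0.11787583 0.31491248 0.11996777 0.31448641]
line mid [0.56605374 0.03168202 0.014     ] -3.6661230246581025 0.11479929594059333
knob [[0.44391019 0.04019442 0.078     ]]
thick 313 [-0.00370292  0.09220279] -4.8694277
thin 206 [ 0.0011728  -0.08708555] -6.1234727
[[-0.907 -0.421 -0.001]
 [-0.421  0.907  0.001]
 [ 0.     0.002 -1.   ]]
monitor min x [0.65487535 0.67767674]
[[[ 0.825  0.187  0.001]
  [ 0.819  0.099  0.016]
  [ 0.818  0.013  0.02 ]
  [ 0.82  -0.073  0.014]]

 [[ 0.812  0.187  0.002]
  [ 0.806  0.098  0.02 ]
  [ 0.804  0.013  0.024]
  [ 0.808 -0.073  0.014]]

 [[ 0.801  0.187  0.001]
  [ 0.797  0.099  0.013]
  [ 0.796  0.013  0.014]
  [ 0.802 -0.073  0.   ]]

 [[ 0.79   0.187 -0.002]
  [ 0.789  0.1   -0.   ]
  [ 0.789  0.014  0.   ]
  [ 0.788 -0.073  0.003]]]
```

Emit:
arm_command:
  commands:
    - [[0,0,0],-7.6,50]
    - [[0,0,0],-7.6,50]
    - [[0,0,0],-7.6,50]
    - [[0,0,0],-7.6,50]
    - [[0,0,0],-7.6,50]
    - [[0,0,0],-7.6,50]
    - [[0,0,0],-7.6,50]
    - [[0,0,0],-7.9,40]

```text
time: 0.9
tool_pos: [0.2842, -0.6119, 0.251]
eef_rot: [-2.149, 2.291, 0.002]
force: [-0.4, 0.3, 0.6]
grip_width: 0.0463
finger_force: 0.0
```

Emit:
arm_command:
  commands:
    - [[-40,-12,0],0,40]
    - [[-40,-12,0],0,40]
    - [[-40,-12,0],0,40]
    - [[-40,-12,0],0,40]
    - [[-40,-12,0],0,40]
    - [[-40,-12,0],0,40]
    - [[-40,-12,0],0,40]
    - [[-40,-12,0],0,40]
    - [[-40,-12,0],0,40]
    - [[-40,-12,0],0,40]
    - [[-40,-12,0],0,40]
    - [[-40,-12,0],0,40]

```text
time: 2.1
tool_pos: [0.4614, -0.1416, 0.2515]
eef_rot: [-2.143, 2.297, 0.0]
force: [1.4, -0.5, 0.6]
grip_width: 0.0401
finger_force: 0.0
```

Emit:
arm_command:
  commands:
    - [[-37,-12,0],0,40]
    - [[-37,-12,0],0,40]
    - [[-37,-12,0],0,40]
    - [[-37,-12,0],0,40]
    - [[-37,-12,0],0,40]
    - [[-37,-11,0],0,40]
    - [[-37,-11,0],0,40]
    - [[-37,-11,0],0,40]
    - [[0,0,0],0,40]
    - [[0,0,0],0,40]

```text
time: 3.1
tool_pos: [0.5745, 0.1462, 0.2506]
eef_rot: [2.143, -2.295, -0.001]
force: [-0.9, -0.0, 0.1]
grip_width: 0.0398
finger_force: 0.0
```

Run:
```python
from h import *
from cell import manip
s=manip.observe();c=manip.camera_params("wrist");p,d=manip.snapshot("wrist")
cv2.imwrite("pics/wrist1.png",p);np.save("pics/wrist1.npy",d);np.savez("pics/wrist1cam.npz",**c)
print(s["tool_pos"],np.degrees(s["q"]).round(),Ro.from_rotvec(s["eef_rot"]).as_matrix().round(3));print(-c["R"].T@c["t"])
```

```text
[0.57446143 0.14619132 0.25063161] [ 33.  13. -10.  -0. -67. -37.] [[-0.068 -0.998 -0.002]
 [-0.998  0.068 -0.001]
 [ 0.001  0.001 -1.   ]]
[0.56952412 0.0786516  0.38436432]
```

View pics/wrist1.png

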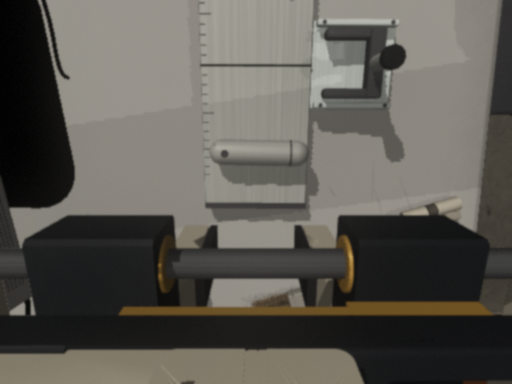

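The wrist view shows the index line at row ≈65 (cols 202–312), the thick bar at (209–307, 152) and the plate end lip at row ≈205. I'll refine those numbers here.

```bash
cat >> h.py <<'E'
def linefit(g,cols,r0,r1):  # dark line rows
    P=[]
    for u in cols:
        k=g[r0:r1,u].astype(float); w=np.clip(np.median(k)-15-k,0,None)
        if w.sum()>0: P.append((u,r0+(w*np.arange(r1-r0)).sum()/w.sum()))
    return np.array(P)
E
python3 - <<'E'
from h import *
c=load("wrist1");g=cv2.cvtColor(cv2.imread("pics/wrist1.png"),6);D=np.load("pics/wrist1.npy")
P=linefit(g,range(212,305,4),58,73);L=ray(c,P,.014)
k=np.polyfit(L[:,0],L[:,1],1);print("line angle",np.degrees(np.arctan(k[0])))
edges=ray(c,[(201,65),(312.,66)],.014);print("line ends",edges)
W=cloud(c,D);s=W[130:175,200:315].reshape(-1,3);s=s[(s[:,2]>.036)&(s[:,2]<.06)]
k2=np.polyfit(s[:,0],s[:,1],1);print("bar",s.mean(0),len(s),s[:,2].max(),np.degrees(np.arctan(k2[0])))
x=s[:,0].mean();print("dist",(np.polyval(k2,x)-np.polyval(k,x))*np.cos(.07),"x ends",ray(c,[(209,152),(307.5,153)],.028))
print("line y at .5665",np.polyval(k,.5665))
E
```

```text
line angle -4.137797770356369
line ends [[0.62411667 0.02818759 0.014     ]
 [0.50465898 0.0374206  0.014     ]]
bar [0.56835095 0.12396468 0.04053173] 1995 0.0446279763142008 -4.890361251645732
dist 0.09182170826563564 x ends [[0.62328343 0.12049976 0.028     ]
 [0.514326   0.12917216 0.028     ]]
line y at .5665 0.03205145016708267
```

Emit:
arm_command:
  commands:
    - [[-12,4,0],0,40]
    - [[0,0,30],0,40]
    - [[0,0,40],0,40]
    - [[0,0,40],0,40]
    - [[0,0,40],0,40]
    - [[0,0,30],0,40]
    - [[0,0,15],0,40]
    - [[0,0,8],0,40]
    - [[0,0,0],0,40]
    - [[0,0,0],0,40]

```text
time: 4.15
tool_pos: [0.5721, 0.1579, 0.0496]
eef_rot: [-2.142, 2.297, -0.001]
force: [-0.2, 0.2, 0.5]
grip_width: 0.0403
finger_force: 0.0
```

Run:
```python
from cell import manip
import cv2
p,d=manip.snapshot("wrist");cv2.imwrite("pics/wrist2.png",p);print(manip.observe()["tool_pos"])
```

```text
[0.57227119 0.15802544 0.04990205]
```

View pics/wrist2.png

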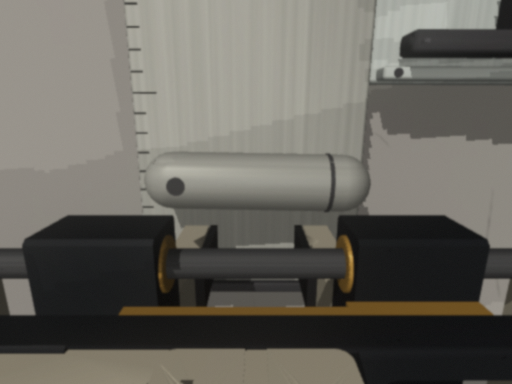

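The bar lies at (147–370, 180), with the fingers behind it at (195,235) and (318,235). I'll lower 3 mm and start pushing gently.

Emit:
arm_command:
  commands:
    - [[2,0,3],0,40]
    - [[2,0,0],0,40]
    - [[2,0,0],0,40]
    - [[2,0,0],0,40]
    - [[2,0,0],0,40]
    - [[2,0,0],0,40]
    - [[3,0,0],0,40]
    - [[3,0,0],0,40]
    - [[4,0,0],0,40]
    - [[4,0,0],0,40]
    - [[4,0,0],0,40]
    - [[4,0,0],0,40]

```text
time: 5.4
tool_pos: [0.5691, 0.1234, 0.0455]
eef_rot: [2.143, -2.297, -0.0]
force: [-0.9, 1.2, 0.1]
grip_width: 0.0397
finger_force: 0.2
```

Emit:
arm_command:
  commands:
    - [[4,0,0],0,40]
    - [[4,0,0],0,40]
    - [[4,0,0],0,40]
    - [[4,0,0],0,40]
    - [[4,0,0],0,40]
    - [[4,0,0],0,40]
    - [[4,0,0],0,40]
    - [[4,0,0],0,40]
    - [[3,0,0],0,40]
    - [[2,0,0],0,40]
    - [[1,0,0],0,40]
    - [[0,0,0],0,40]

```text
time: 6.6
tool_pos: [0.5665, 0.0857, 0.0455]
eef_rot: [2.143, -2.297, -0.0]
force: [0.3, -0.6, -1.1]
grip_width: 0.0402
finger_force: 0.0
```

```bash
cat > look.py <<'E'
from h import *
from cell import manip
import sys
s=manip.observe();c=manip.camera_params("wrist");p,D=manip.snapshot("wrist");cv2.imwrite(f"pics/{sys.argv[1]}.png",p)
np.savez(f"pics/{sys.argv[1]}cam.npz",**c)
M=np.array([.5665,.03205]);a=np.radians(-4.1);Rm=np.array([[np.cos(a),-np.sin(a)],[np.sin(a),np.cos(a)]])
print("TCP mark",(s["tool_pos"][:2]-M)@Rm,s["tool_pos"][2])
W=cloud(c,D);W2=W.copy();W2[...,:2]=(W[...,:2]-M)@Rm
q=W2.reshape(-1,3);q=q[(q[:,2]>.038)&(q[:,2]<.047)&(abs(q[:,0])<.05)&(q[:,1]<(s["tool_pos"][:2]-M)@Rm[:,1]-.008)&(q[:,1]>-.05)]
k=np.polyfit(q[:,0],q[:,1],1);print("bar y",q[:,1].mean(),"angle",np.degrees(np.arctan(k[0])),len(q),"zmax",q[:,2].max())
E
python3 look.py w3
```

```text
TCP mark [-0.00386136  0.05355363] 0.0455339278557564
bar y 0.027289273617102254 angle -0.7705551631269945 8992 zmax 0.04697352351812603
```

View pics/w3.png

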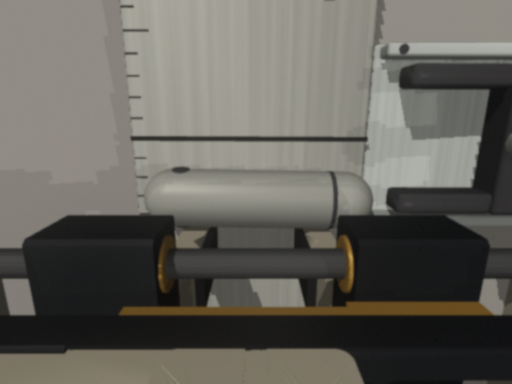

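The line is at row 138 and the bar silhouette covers rows 169–227, almost parallel to the line and held just ahead of the fingers. I'll measure both relatively in the same image with silhouette rays.

```bash
cat > rel.py <<'E'
from h import *
def rel(n,lr,top,bot,cols):   # line rows, bar edge search windows
    c=load(n);g=cv2.GaussianBlur(cv2.cvtColor(cv2.imread(f"pics/{n}.png"),6),(3,3),0).astype(float)
    a=np.radians(-4.1);yd=np.array([-np.sin(a),np.cos(a)]);xd=np.array([np.cos(a),np.sin(a)])
    out=[]
    for u in cols:
        lw=g[lr[0]:lr[1],u];w=np.clip(np.median(lw)-25-lw,0,None);rl=lr[0]+(w*np.arange(len(w))).sum()/w.sum()
        gr=np.gradient(g[:,u]);e=[r0+np.argmax(abs(gr[r0:r1])) for r0,r1 in(top,bot)]
        d=[ray(c,[(u,r)],0)[0]-(-c["R"].T@c["t"]) for r in e];d=[v/np.linalg.norm(v) for v in d]
        o=-c["R"].T@c["t"];m=d[0]+d[1];B=o+m*((.028-o[2])/m[2]);L=ray(c,[(u,rl)],.014)[0]
        out.append((B[:2]@xd,(B-L)[:2]@yd*1000,rl,*e))
    out=np.array(out);k=np.polyfit(out[:,0],out[:,1],1)
    print(out[:,1:].round(1));print("dist mm",np.median(out[:,1]),"rel angle deg",np.degrees(np.arctan(k[0]/1000)))
E
python3 -c "
from rel import *
rel('w3',(130,150),(160,178),(218,238),range(225,295,10))"
```

```text
[[ 25.4 138.3 168.  219. ]
 [ 27.6 138.4 169.  227. ]
 [ 25.8 138.4 169.  220. ]
 [ 27.8 138.4 169.  228. ]
 [ 26.  138.6 169.  221. ]
 [ 25.7 138.6 169.  220. ]
 [ 26.  138.6 169.  221. ]]
dist mm 25.983187831200244 rel angle deg 0.6940883358711085
```

Emit:
arm_command:
  commands:
    - [[2,0,0],0,40]
    - [[3,0,0],0,40]
    - [[3,0,0],0,40]
    - [[2,0,0],0,40]
    - [[2,0,0],0,40]
    - [[2,0,0],0,40]
    - [[2,0,0],0,40]
    - [[2,0,0],0,40]
    - [[2,0,0],0,40]
    - [[1,0,0],0,40]
    - [[1,0,0],0,40]
    - [[0,0,0],0,40]

```text
time: 7.85
tool_pos: [0.5649, 0.0638, 0.0455]
eef_rot: [2.143, -2.297, -0.0]
force: [-0.3, 0.1, 0.4]
grip_width: 0.0402
finger_force: 0.0
```

```bash
python3 look.py w4; python3 -c "
import cv2,numpy as np
g=cv2.cvtColor(cv2.imread('pics/w4.png'),6);print(g[150:240:2,255]);print(g[150:240:2,285])"
```

```text
TCP mark [-0.00386168  0.03152772] 0.04551581323864929
bar y 0.005334678514258034 angle -0.7826148827277536 8972 zmax 0.04694279878364264
[146 145 146 144 145 146 144 143 137 133 112 112 121 130 135 141 144 144
 142 144 150 149 148 148 146 141 137 133 129 124 118 114 107 100  93  87
  79  72  67  77  79  79  81  80  79]
[147 146 145 146 146 146 146 146 143 134 117 110 118 128 134 138 139 141
 139 139 143 144 144 144 143 140 136 133 127 123 116 114 108 102  97  88
  80  73  66  73  81  81  80  80  80]
```

View pics/w4.png

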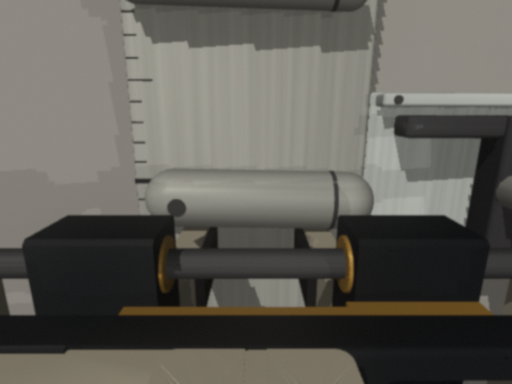

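Line end is visible at (143,181); the bar axis is about 5.8 mm short of it. Creeping forward 5 mm.

Emit:
arm_command:
  commands:
    - [[1,0,0],0,40]
    - [[1,0,0],0,40]
    - [[1,0,0],0,40]
    - [[1,0,0],0,40]
    - [[1,0,0],0,40]
    - [[0.5,0,0],0,40]
    - [[0,0,0],0,40]
    - [[0,0,0],0,40]

```text
time: 8.7
tool_pos: [0.5646, 0.0584, 0.0455]
eef_rot: [2.143, -2.297, -0.0]
force: [1.0, 0.1, -0.4]
grip_width: 0.0397
finger_force: 0.0
```

```bash
python3 look.py w5
python3 - <<'E'
from rel import *
c=load('w5');g=cv2.cvtColor(cv2.imread('pics/w5.png'),6).astype(int)
for u in(255,275,295):
    print(u,g[162:176,u],g[218:234,u])
for u in(136,140,144):print(u,g[180:205,u])
E
```

```text
TCP mark [-0.00381859  0.02610538] 0.04552855067295068
bar y -8.405253027421682e-05 angle -0.7256728008287179 8973 zmax 0.046992859398789374
255 [143 144 145 145 144 141 136 127 115 111 115 120 124 127] [94 91 87 81 76 72 70 68 68 72 76 80 81 80 80 80]
275 [145 143 145 144 141 137 133 129 116 111 113 117 122 126] [95 93 88 83 79 74 71 69 66 67 72 78 80 80 81 80]
295 [145 145 144 142 137 136 135 134 126 113 110 115 120 124] [97 93 89 83 79 75 71 69 65 59 47 37 34 31 29 31]
136 [126 123 121 121 123 126 128 121 100  75  62  64  77  96 112 121 123 125
 126 125 124 124 125 124 124]
140 [139 137 138 139 137 137 137 131 110  71  44  39  57  94 123 135 137 137
 138 137 137 136 135 134 135]
144 [138 137 137 137 136 137 136 133 114  77  47  47  61  92 120 128 130 130
 130 129 130 130 130 133 134]
```

Run:
```python
from rel import *
c=load('w5');a=np.radians(-4.1);yd=np.array([-np.sin(a),np.cos(a)])
o=-c["R"].T@c["t"];n=lambda v:v/np.linalg.norm(v)
L=ray(c,[(140,190.8)],.014)[0]
for u,e0,e1 in((255,169.,228.),(275,169.3,228.5),(200,168.7,227.5)):
    m=n(ray(c,[(u,e0)],0)[0]-o)+n(ray(c,[(u,e1)],0)[0]-o);B=o+m*((.028-o[2])/m[2]);print((B-L)[:2]@yd*1000)
```

```text
0.26025105774075324
0.4524597791473815
0.08443778145446452
```

The bar is at rest within about 0.3 mm of the line. Next: back off, rise, then go over the knob.

Emit:
arm_command:
  commands:
    - [[-2,0,0],0,40]
    - [[-5,0,0],0,40]
    - [[-10,0,0],0,40]
    - [[-8,0,-10],0,40]
    - [[0,0,-30],0,40]
    - [[0,0,-35],0,40]
    - [[0,0,-35],0,40]
    - [[13,35,0],0,40]
    - [[13,35,0],0,40]
    - [[13,35,0],0,40]
    - [[12,14,0],0,40]
    - [[0,0,0],0,40]

```text
time: 9.95
tool_pos: [0.4422, 0.0404, 0.1566]
eef_rot: [-2.143, 2.296, 0.0]
force: [-0.0, 0.4, 0.3]
grip_width: 0.04
finger_force: 0.0
```

Run:
```python
from h import *
from cell import manip
M=np.array([.5665,.03205]);a=np.radians(-4.1);Rm=np.array([[np.cos(a),-np.sin(a)],[np.sin(a),np.cos(a)]])
s=manip.observe();p,D=manip.snapshot("top");c=load("top");cv2.imwrite("pics/top2.png",p)
cw=manip.camera_params("wrist");pw,_=manip.snapshot("wrist");cv2.imwrite("pics/w6.png",pw)
print("tcp",(s["tool_pos"][:2]-M)@Rm,s["tool_pos"])
im=np.hstack([cv2.resize(p[150:246,160:290],(520,384),interpolation=2),cv2.resize(pw,(280,210)) if 0 else pw[:, 116:396]])
cv2.imwrite("pics/v6.png",im)
```

```text
tcp [-0.12455939 -0.00056496] [0.44221899 0.04039217 0.15663758]
```

View pics/v6.png

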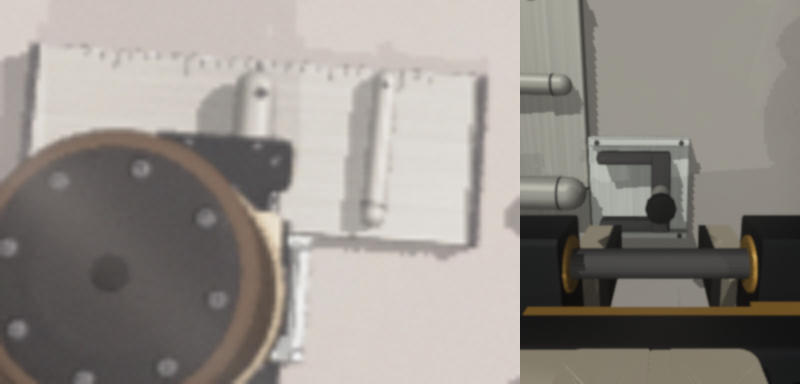

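The bar still lies on the line, and the knob cap (wrist px ≈ (256,208)) is centred between the fingers. Descending and pinching.

Emit:
arm_command:
  commands:
    - [[0,-1,20],0,40]
    - [[0,0,25],0,40]
    - [[0,0,20],0,40]
    - [[0,0,8],0,40]
    - [[0,0,0],0,40]
    - [[0,0,0],0,15]
    - [[0,0,0],0,15]
    - [[0,0,0],0,15]
    - [[0,0,0],0,15]
    - [[0,0,0],0,15]
    - [[0,0,0],0,15]

```text
time: 11.15
tool_pos: [0.4456, 0.041, 0.0833]
eef_rot: [-2.142, 2.296, -0.001]
force: [-2.6, 1.2, 5.7]
grip_width: 0.0208
finger_force: 30.0
```

Emit:
arm_command:
  commands:
    - [[0,-3,0],0,15]
    - [[0,-5,0],0,15]
    - [[0,-5,0],0,15]
    - [[0,-5,0],0,15]
    - [[0,-5,0],0,15]
    - [[0,-5,0],0,15]
    - [[0,-5,0],0,15]
    - [[0,-5,0],0,15]
    - [[0,-3,0],0,15]
    - [[0,0,0],0,15]

```text
time: 12.15
tool_pos: [0.4871, 0.038, 0.0833]
eef_rot: [-2.142, 2.296, -0.002]
force: [0.7, -0.5, 4.4]
grip_width: 0.021
finger_force: 30.0
```

Emit:
arm_command:
  commands:
    - [[0,-1.5,0],0,15]
    - [[0,-1.5,0],0,15]
    - [[0,-1.5,0],0,15]
    - [[0,-1,0],0,15]
    - [[0,0,0],0,15]

```text
time: 12.65
tool_pos: [0.492, 0.0376, 0.0832]
eef_rot: [-2.142, 2.296, -0.001]
force: [-0.1, 0.4, 6.1]
grip_width: 0.0209
finger_force: 30.0
```

Emit:
arm_command:
  commands:
    - [[0,-1,0],0,15]
    - [[0,0,0],0,15]

```text
time: 12.85
tool_pos: [0.4925, 0.0376, 0.0832]
eef_rot: [-2.143, 2.297, 0.0]
force: [-4.4, 2.0, 9.5]
grip_width: 0.0209
finger_force: 30.0
```

Emit:
arm_command:
  commands:
    - [[0,-1,0],0,15]
    - [[0,0,0],0,15]

```text
time: 13.05
tool_pos: [0.4925, 0.0375, 0.0832]
eef_rot: [2.142, -2.297, -0.002]
force: [-8.6, 4.9, 13.3]
grip_width: 0.021
finger_force: 30.0
```

The keeper is on its stop: position stalled and force rising. Releasing and retreating straight up.

Emit:
arm_command:
  commands:
    - [[0,0,0],0,40]
    - [[0,0,0],0,40]
    - [[0,0,0],0,40]
    - [[0,0,0],0,40]
    - [[0,0,-10],0,40]
    - [[0,0,-30],0,40]
    - [[0,0,-40],0,40]
    - [[-30,0,-30],0,40]
    - [[-40,0,-20],0,40]
    - [[-40,0,0],0,40]
    - [[-40,0,0],0,40]
    - [[0,0,0],0,40]

```text
time: 14.25
tool_pos: [0.5046, 0.1907, 0.2135]
eef_rot: [-2.145, 2.293, -0.0]
force: [-0.1, -0.3, 0.0]
grip_width: 0.0399
finger_force: 0.0
```

Run:
```python
from h import *
from cell import manip
c=manip.camera_params("wrist");np.savez("pics/w7cam.npz",**c)
p,_=manip.snapshot("wrist");cv2.imwrite("pics/w7.png",p);print(manip.observe()["tool_pos"],manip.observe()["time"])
```

```text
[0.50398653 0.18894178 0.21308355] 14.3
```

View pics/w7.png

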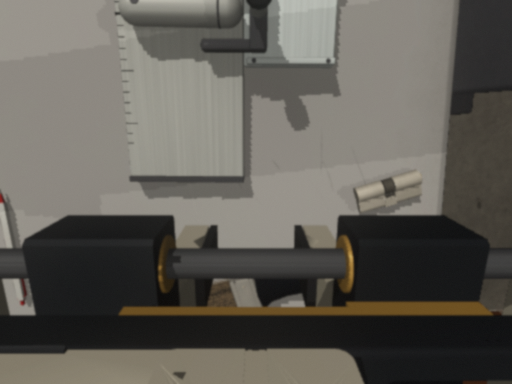

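The bar is at (182,10) with a prong beside it at (235,45), but the frame cuts them off. I'll shift for a full final view.

Emit:
arm_command:
  commands:
    - [[35,-20,-20],0,40]
    - [[35,-20,-20],0,40]
    - [[20,0,0],0,40]
    - [[0,0,0],0,40]
    - [[0,0,0],0,40]

```text
time: 14.8
tool_pos: [0.5372, 0.0933, 0.2528]
eef_rot: [-2.141, 2.299, 0.0]
force: [0.3, 0.2, -0.3]
grip_width: 0.04
finger_force: 0.0
```

Run:
```python
from h import *
from cell import manip
c=manip.camera_params("wrist");np.savez("pics/w8cam.npz",**c)
p,_=manip.snapshot("wrist");cv2.imwrite("pics/w8.png",p);cv2.imwrite("pics/w8b.png",cv2.resize(p[:215,100:450],None,fx=2.2,fy=2.2,interpolation=2))
```

```text
(no output)
```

View pics/w8b.png

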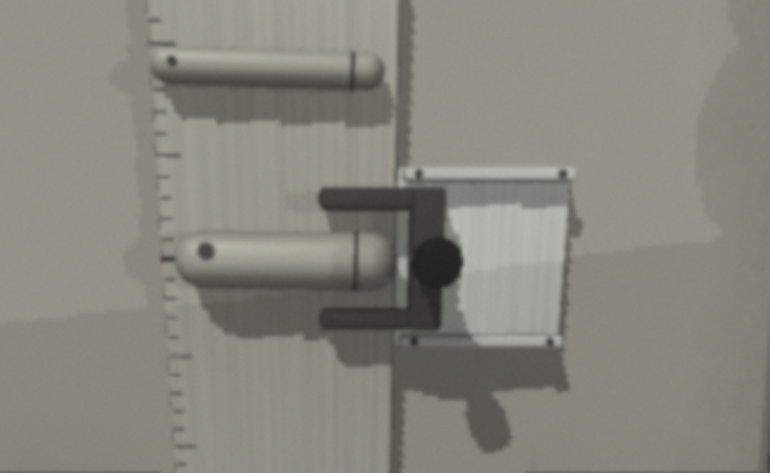

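The thick bar lies on the line (line end at (168,258), bar axis at about row 260). The prongs stand either side at rows 198 and 318, the knob is home at (436,262), and the thin bar hasn't moved. Handing in.

```bash
python3 -c "
from cell import manip
print(manip.close_job())"
```

```text
the job is handed in; nothing more can be done
None
```

The thick bar lies at rest on the index line, the keeper is home on its stop with a prong either side of the bar, the thin bar hasn't moved, and the job was handed in at about 15 s.

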